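Set a batten up on two bearers and weight its ends

ROBOT

A 7-joint arm with a two-finger parallel gripper is mounted at the origin on a cart in front of the work surface, level with it; the furniture and walls round the work are solid. World frame = base frame: x ahead of the robot, y to its left, z up, the work surface at z = 0. Lengths are in mm, angles in rad, forces in N, time in s.
With the tool pointing down it reaches from about 400 to 875 mm from the base axis. Payload 4.4 kg.
Tool frame: the origin (TCP) lies on the centre line of the jaws, within the pads' length; the fingertips stand 25 mm ahead of it and the grasp point (between the pads) lies 6 mm ahead of it (ctrl.finger_overhang is the distance from the TCP to the fingertips, in mm); z points along the fingers, y is the line along which they close (so a half turn about z gives the same grasp; the last joint's range is limited). The gripper opens to 85 mm and grips with 20 to 120 N. Pads are 22 mm wide; open, the fingers measure 114 mm over their backs; the gripper's body (76 mm by 85 mm) begins 54 mm behind the grasp point. The pads swing forward as they close: fully open they stand 13 mm farther back than shut.
Start: joints at [-0.066, 0.628, 0.038, 1.517, -0.027, 0.996, -0.02], TCP at [650.013, 0.026, 256.313] pointing down, gripper open.
Joint ranges: [-3.06, 3.06], [-0.37, 2.12], [-1.25, 1.32], [0.18, 2.47], [-1.1, 4.24], [0.23, 1.98], [-2.94, 2.94]. Speed limits (rad/s): [2.57, 2.57, 3.14, 3.14, 3.14, 3.14, 3.14].

INTERFACE

Orientations are given as [roll, pitch, yaw] about the fixed x, y, z axes, in that order (R = Rz(yaw) Ry(pitch) Rx(roll)).
In Python, from cell import ctrl gives the robot as it stands. The module is installed in compiled form; this text tells all that it offers.
- The arm moves only by the tool play_rows, never from a script. Its argument "targets" is a list of rows, each a list of 5 numbers: the closure, from 0 (fully open) to 1 (shut), then the shift along the tool's x, y, z in cm, then the turn about the tool's z in degrees. In form: [[gripper, dx, dy, dz, spin], ...]. A call has 1 to 10 rows; each row is the pose to reach, as a shift and turn from the pose commanded when the call began, along the tool's axes at that moment; what a row does not reach only later rows make up. A row lasts 1/10 s, in which the tool goes at most 50 mm and 8.59 degrees, less where a joint would pass 70% of its speed; a pose out of reach is approached as far as the arm can. A call with a gripper value outside its range is refused whole. The fingers move at their own pace and stop on an object; the grip force is fixed at half the most. Time passes only in rows, so rows that repeat a pose let the fingers close. It gives the time, the measured TCP pose, the force, the opening and the grip force at its end, in the units of the state.
- ctrl.read_state(): the state, without advancing time (a new reading comes with each control period).
- ctrl.get_image(name): name is "scene" or "side" or "wrist"; returns (picture, depth): 384x512x3 uint8, red, green, blue; 384x512 float32, mm along the optical axis (not along the pixel's ray), 0 where there is no reading.
- ctrl.calibration(name): a dict with "vfov" (degrees; the focal length in pixels is half the picture's height over the tangent of half this angle, whatever the lens; pixels are square), "cx", "cy" (the principal point, pixels), "extrinsics" (4x4, takes a point from camera to world coordinates); the wrist camera has in their place "mount" (4x4, takes a point from camera to tool coordinates, whose origin is the TCP and whose axes are the flange's). Camera axes: x right, y down, z forward; pixel columns grow to the right and rows downward; lengths in mm; the calibration is good to about 2 mm. A picture is of the moment at which its call begins: read the wrist's pose just before it. calibration takes no time and is no camera call.
- ctrl.finish_job(): hands the job in; it is judged then, once.
Trained networks look in the newest picture that a camera, given by its name, has taken for a name from the list of things; names that differ only in an ending like _2 or _b are one class to them, and where a whole thing is asked for, a point or a joint stands for the part that bears it (a point fixed in the world has none). Each returns a list of dicts, best first, with "confidence" (0 to 1); they miss things now and then, are a little off and sometimes report something else, mostly with a low value. They report only what shows in the picture. A call takes as long as a camera call.
- ctrl.search_frame(camera, name): "bbox" ([left, top, right, bottom] in pixels, round what is visible of it).
- ctrl.trace(camera, name): "pixels" (384x512 bool, what is visible of it) and "bbox" ([left, top, right, bottom] in pixels, round what is visible of it).
The state is a dict: "clock": time; "qpos": joint angles; "qd": joint speeds; "tau": joint torques, N m; "eef_pos": TCP position; "tool_rot": TCP orientation; "force": force on the tool from outside, world axes, zero at the start; "torque": the same for the moment, N m; "width": finger opening in mm; "gripper_force": force on a finger pad.
Only numpy, scipy, OpenCV 4.12 (cv2) and the standard library are available. Lean on these libraries where they do the work, as an engineer would, in place of code of your own. Each camera call takes 0.05 s, during which the arm holds its last target. There are 200 camera calls.

TASK

Set the batten up for pressing on the plywood board: lay the dark block on the red pad and the pale pine offcut on the blue pad, each centred on its pad and square across the board, then lay the planed batten on top of both blocks, centred on the board and along its length. Finally weight the batten: stand the jar of tacks on it directly above the middle of the dark block, and lay the nearby screw box (not the one at the back of the bench) flat on it directly above the middle of the pine offcut. Keep the jar upright throughout and leave the glue pot and the tape roll where they are.

Things in the scene. Friction and masses are not known exactly. Their poses are not given: they have to be found in the camera images.
- press_board: light plywood board fixed flat to the bench, 130 (x) x 220 (y, its length) x 12 mm, four small brass screw heads at its corners. Origin: centre of the underside; z up.
- red_pad: thin red pad fixed on the plywood board, 110 mm across the board x 64 mm along it x 3 mm, centred 55 mm from the board's middle along its length, towards one end; which end varies; its top is 15 mm above the bench. Its axes are parallel to the board's. Origin: centre of the underside; z up.
- blue_pad: thin blue pad, the same size as the red one, fixed 55 mm from the board's middle towards the other end; its top is 15 mm above the bench. Its axes are parallel to the board's. Origin: centre of the underside; z up.
- dark_block: loose dark brown wooden block lying flat, 45 (x) x 75 (y) x 24 mm high. On its pad its 75 mm length runs across the board (along the board's x). Origin: centre of the underside; z up.
- pine_offcut: loose pale pine offcut lying flat, one end cut at a mitre, 60 (x) x 100 (y, overall) x 22 mm high. On its pad its 100 mm length runs across the board (along the board's x). Origin: centre of the underside; z up. The origin is the centre of the overall 60 x 100 mm outline.
- planed_batten: loose pale planed batten lying flat, the longest thing handled: 60 (x) x 195 (y) x 34 mm high, mass about 0.24 kg. It ends up with its length along the board's length (y), its underside 37 to 39 mm above the bench. Origin: centre of the underside; z up.
- nail_jar: loose round clear jar of tacks with a yellowish screw lid: body 63 mm across up to 63 mm, lid 58 mm across from 63 to 76 mm height; mass about 0.21 kg; can be gripped round lid or body. The batten's top, on which it ends up, is 71 to 73 mm above the bench. Origin: centre of the underside; z up.
- screw_box: the screw box nearest the robot (a like one at the far back, beyond reach, is scenery): loose closed cardboard screw box with a pale label on top, 55 (x) x 85 (y) x 38 mm high, lying flat. It ends up on the batten's top, 71 to 73 mm above the bench, turned either way. Origin: centre of the underside; z up.
- glue_pot: bystander, not to be moved: loose dark brown open round pot, 70 mm across, 62 mm high. Origin: centre of the underside; z up.
- tape_roll: bystander, not to be moved: loose roll of beige tape lying flat, 77 mm across, 18 mm high. Origin: centre of the underside; z up.

How it is judged:
By the outcome, as a careful person would: the job done as asked, in the order asked, and still so for the second after the job is handed in, with the robot touching nothing.
It also fails if it takes over 138 s, if anything falls off the work surface, if the arm or the gripper's body presses on something with over 40 N, if the wrist force passes 120 N, or if a joint passes its speed limit or range.

## Working session

There is one attempt and no reset: what is moved stays moved. The work goes in short steps, Python scripts to look and compute and a tool call to move; the robot and the scene stay as the last step left them, time stands still between calls to the robot, and variables do not carry over. Pictures are saved under pics/ and viewed, at most 14 in all, crops included, and the job is handed in when it is done.

Besides the shell and the picture viewer there is one more tool, called after "Call:" as name(argument=value, ...) on one line, values as JSON. play_rows: Moves the arm, as the interface text tells. Its arguments: {"type":"object","properties":{"targets":{"type":"array"}},"required":["targets"]}

```bash
mkdir -p pics; cat > h.py <<'E'
import numpy as np, cv2
from cell import ctrl
from scipy.spatial.transform import Rotation as R
def K(n):
    c=ctrl.calibration(n); f=192/np.tan(np.radians(c["vfov"])/2); return f,c["cx"],c["cy"]
def T_of(n,s=None):
    c=ctrl.calibration(n)
    if n!="wrist": return np.array(c["extrinsics"])
    s=s or ctrl.read_state(); T=np.eye(4); T[:3,:3]=R.from_euler('xyz',s["tool_rot"]).as_matrix(); T[:3,3]=s["eef_pos"]
    return T@np.array(c["mount"])
def cloud(n,depth,T):
    f,cx,cy=K(n); v,u=np.mgrid[:384,:512]
    P=np.stack([(u-cx)/f*depth,(v-cy)/f*depth,depth],-1)
    return P@T[:3,:3].T+T[:3,3]
def save(n,img): cv2.imwrite(f"pics/{n}.png",img[:,:,::-1])
def rect(P,lo,hi):
    m=(P[:,2]>lo)&(P[:,2]<hi); Q=P[m][:,:2].astype(np.float32)
    if len(Q)<20: return None
    r=cv2.minAreaRect(Q); return np.round(r[0],1),np.round(r[1],1),round(r[2],1),len(Q)
E
python3 - <<'E'
from h import *
s=ctrl.read_state(); print(s["eef_pos"],s["tool_rot"],s["width"],s["clock"])
names=["press_board","red_pad","blue_pad","dark_block","pine_offcut","planed_batten","nail_jar","screw_box","glue_pot","tape_roll"]
for n in ["scene","side","wrist"]:
    T=T_of(n); img,d=ctrl.get_image(n); save(n+"0",img); C=cloud(n,d,T); np.savez(n+"0.npz",C=C,img=img,d=d)
    print(n,T[:3,3].round())
    if n=="wrist": continue
    for o in names:
        for r in ctrl.trace(n,o)[:2]:
            m=r["pixels"]&(d>0); P=C[m]
            if len(P)<20: continue
            zt=np.percentile(P[:,2],95)
            print(o,round(r["confidence"],2),r["bbox"],"top z",zt.round(1),rect(P,zt-5,zt+5))
E
cd pics; python3 -c "
import cv2,numpy as np
a=[cv2.imread(f'{n}0.png') for n in ('scene','side','wrist')]
cv2.imwrite('all0.png',cv2.resize(np.vstack([np.hstack(a[:2]),np.hstack([a[2],a[2]*0])]),(800,600)))"
```

```text
[6.49409268e+02 5.24596748e-02 2.55375540e+02] [-3.13965292e+00  8.16496577e-06  1.57081577e+00] 85.64418651114856 0.0
scene [  14. -834. 1002.]
press_board 0.73 [233.1, 184.1, 297.5, 242.9] top z 16.9 (array([481.6, -33.9]), array([223.1, 129.8]), 81.3, 687)
press_board 0.53 [315.2, 267.2, 340.3, 298.9] top z 62.9 (array([ 485.5, -368.3]), array([69.2, 66.5]), 55.8, 116)
red_pad 0.61 [241.4, 187.5, 274.2, 207.9] top z 19.4 (array([490.8,  23.7]), array([ 72.9, 109.3]), 81.2, 366)
red_pad 0.16 [239.1, 148.0, 262.1, 160.6] top z 28.3 (array([565.6, 227.2]), array([45.1, 74.8]), 84.6, 137)
blue_pad 0.82 [253.1, 208.6, 292.3, 231.5] top z 21.0 (array([473.2, -91. ]), array([ 71.1, 109. ]), 78.5, 290)
blue_pad 0.43 [315.7, 265.6, 341.1, 296.8] top z 62.9 (array([ 485.5, -368.3]), array([69.2, 66.5]), 55.8, 114)
dark_block 0.73 [238.4, 147.8, 257.9, 164.4] top z 28.3 (array([565.7, 228.9]), array([48.5, 74.8]), 84.6, 142)
pine_offcut 0.8 [201.8, 159.4, 230.5, 172.9] top z 27.1 (array([433.3, 225.1]), array([63.2, 95. ]), 73.9, 213)
planed_batten 0.69 [222.9, 129.0, 246.5, 150.1] top z 42.
[... 1758 characters left out ...]
), 8.2, 409)
nail_jar 0.8 [216.5, 128.9, 231.7, 154.7] top z 79.8 (array([441.9, 334.9]), array([50.4, 55.6]), 48.2, 106)
screw_box 0.56 [247.8, 134.9, 271.0, 150.5] top z 42.2 (array([564.7, 330.2]), array([83.4, 61.1]), 7.6, 201)
glue_pot 0.74 [242.6, 290.7, 274.3, 332.1] top z 62.9 (array([ 488.2, -368. ]), array([68.8, 68.7]), 36.0, 188)
glue_pot 0.64 [215.0, 118.7, 268.5, 139.2] top z 39.1 (array([506.7, 414.2]), array([121.6, 191.2]), 88.3, 346)
tape_roll 0.6 [236.0, 265.2, 266.4, 290.4] top z 21.7 (array([ 486.3, -255.8]), array([77. , 75.7]), 32.2, 418)
tape_roll 0.25 [248.0, 137.2, 270.7, 149.5] top z 42.3 (array([565.7, 330.3]), array([85.5, 61.1]), 7.6, 202)
wrist [650.  72. 374.]
```

View pics/all0.png

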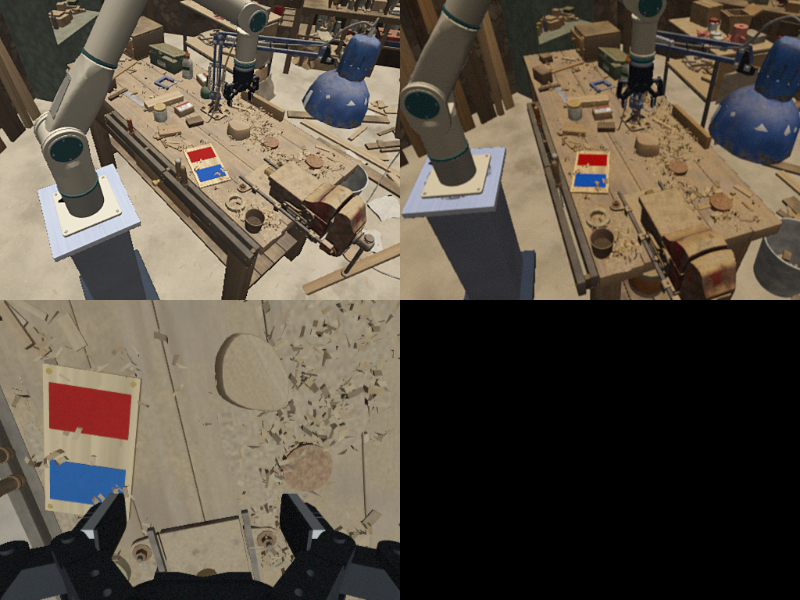

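The composite picture shows the board front-left of centre with the red pad at its +y end, block, pine, jar, box and batten beyond it at +y, and glue pot and tape at −y. I'll take closer wrist views of the board, then of the parts.

Call:
play_rows(targets=[[0,-5,-5,-2,0],[0,-10,-10,-4,0],[0,-12,-15,-4,0],[0,-12,-15,-4,0],[0,-12,-15,-4,0],[0,-12,-15,-4,0],[0,-12,-15,-4,0]])

```text
clock: 1.85
eef_pos: [501.1, -119.1, 296.5]
tool_rot: [3.14, -0.0, 1.572]
force: [1.0, 0.1, 0.4]
width: 85.2
gripper_force: 0.0
```

```bash
cat > look.py <<'E'
from h import *
import sys
tag=sys.argv[1]; names=sys.argv[2:]
s=ctrl.read_state(); T=T_of("wrist",s); img,d=ctrl.get_image("wrist"); save(tag,img); C=cloud("wrist",d,T); np.savez(tag+".npz",C=C,img=img,d=d)
print("tcp",s["eef_pos"].round(1),np.round(s["tool_rot"],4),round(s["clock"],2),round(s["width"],1),"cam",T[:3,3].round(),"optax",T[:3,2].round(3))
for o in names:
    for r in ctrl.trace("wrist",o)[:2]:
        if r["confidence"]<.3: continue
        m=r["pixels"]&(d>0); P=C[m]
        if len(P)<20: continue
        zt=np.percentile(P[:,2],90)
        print(o,round(r["confidence"],2),np.round(r["bbox"]),"z",zt.round(1),rect(P,zt-5,zt+5))
E
python3 look.py w1 press_board red_pad blue_pad
```

```text
tcp [ 501.1 -119.1  296.5] [ 3.1402e+00 -5.0000e-04  1.5720e+00] 1.85 85.2 cam [501. -48. 415.] optax [ 0.001 -0.282 -0.959]
press_board 0.82 [181.   0. 318. 185.] z 13.8 (array([484.1, -43. ]), array([204.2, 130.3]), 81.3, 8227)
red_pad 0.9 [198.   0. 307.  68.] z 16.7 (array([493.7,  19.7]), array([ 65.9, 112. ]), 81.1, 6040)
blue_pad 0.95 [190.  94. 292. 161.] z 16.6 (array([476.9, -89.1]), array([ 65.4, 111.6]), 80.9, 4754)
```

Call:
play_rows(targets=[[0,5,0,-1,0],[0,10,1,-2,0],[0,15,2,-3,0],[0,20,3,-3,0],[0,25,3,-3,0],[0,30,3,-3,0],[0,34,3,-3,0],[0,34,3,-3,0],[0,34,3,-3,0],[0,34,3,-3,0]])

```text
clock: 3.05
eef_pos: [530.3, 218.8, 325.9]
tool_rot: [-3.141, 0.001, 1.57]
force: [-0.6, -0.4, -0.8]
width: 85.5
gripper_force: 0.0
```

```bash
python3 look.py w2 dark_block pine_offcut planed_batten nail_jar screw_box; python3 -c "
import cv2,numpy as np
cv2.imwrite('pics/w12.png',cv2.resize(np.vstack([cv2.imread('pics/w1.png'),cv2.imread('pics/w2.png')]),(400,600)))"
```

```text
tcp [530.3 218.8 325.9] [-3.1412e+00  1.4000e-03  1.5696e+00] 3.05 85.5 cam [530. 291. 444.] optax [-0.001 -0.284 -0.959]
dark_block 0.65 [260. 122. 324. 161.] z 25.6 (array([570.5, 228.2]), array([45.1, 75.1]), 83.9, 2122)
pine_offcut 0.68 [145. 108. 223. 179.] z 23.6 (array([437.9, 225.9]), array([60.1, 99.4]), 75.5, 3342)
screw_box 0.59 [255.  26. 333.  84.] z 39.8 (array([566.2, 329.6]), array([84.9, 55.1]), 7.2, 3826)
```

View pics/w12.png

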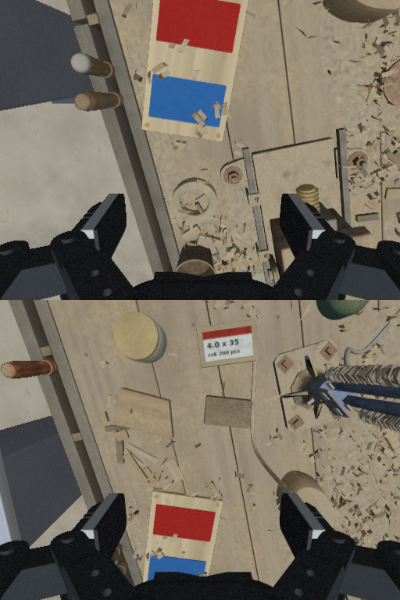

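Wrist pictures: board with both pads seen whole (red about (230,20), blue (190,95) in the composite); block at (228,412), pine at (143,412), box at (228,345), jar at (140,337). Sizes match the given ones well. Now pick the dark block.

Call:
play_rows(targets=[[0,0.8,2,3,-8.5],[0,0.8,4,6,-17],[0,0.8,4,10,-25.5],[0,0.8,4,14,-34],[0,0.8,4,17,-42.5],[0,0.8,4,19,-51],[0,0.8,4,21,-59.5],[0,0.8,4,22,-68],[0,0.8,4,23,-76.5],[0,0.8,4,24,-84]])

```text
clock: 4.35
eef_pos: [570.4, 227.5, 85.8]
tool_rot: [3.142, 0.0, 3.042]
force: [-0.5, 0.4, 0.3]
width: 85.3
gripper_force: 0.0
```

Call:
play_rows(targets=[[0,0,0,0,0],[0,0,0,2,0],[0,0,0,4,0],[0,0,0,5.5,0],[0,0,0,5.6,0],[0,0,0,5.6,0],[1,0,0,5.6,0],[1,0,0,5.6,0],[1,0,0,5.6,0],[1,0,0,5.6,0]])

```text
clock: 5.35
eef_pos: [570.7, 228.4, 31.4]
tool_rot: [3.141, 0.002, 3.037]
force: [0.4, -0.8, 5.6]
width: 43.5
gripper_force: 62.9
```

```bash
python3 -c "
from h import *
s=ctrl.read_state(); print(s,ctrl.finger_overhang)"
```

```text
{'clock': 5.35, 'qpos': array([-0.23517059,  0.89949218, -0.31465963,  1.75759877,  0.47492467,
        0.55856189,  0.62019044]), 'qd': array([-0.00062505,  0.0002284 , -0.00040112, -0.0016027 ,  0.00066274,
       -0.00041235,  0.00038785]), 'tau': array([ 2.37176358e-02, -5.63090765e+01, -4.19129044e+00, -1.03026527e+01,
        4.81110415e-02, -2.25299355e-01,  5.95762453e-03]), 'eef_pos': array([570.6897842 , 228.39945114,  31.42554965]), 'tool_rot': array([3.14065807e+00, 1.56542192e-03, 3.03662530e+00]), 'force': array([ 0.43188475, -0.80707282,  5.57831511]), 'torque': array([-0.11325903,  0.08247374, -0.01498018]), 'gripper_force': 62.9294228553772, 'width': 43.51140140272867} 25.0
```

```bash
cat > go.py <<'E'
import sys, numpy as np
# cmd x y z yaw(deg)  target x y z yaw
x,y,z,w,X,Y,Z,W=map(float,sys.argv[1:9]); a=np.radians(w)
d=np.array([X-x,Y-y]); 
print("dx %.2f dy %.2f dz %.2f spin %.1f"%(d@[np.cos(a),np.sin(a)]/10,d@[np.sin(a),-np.cos(a)]/10,(z-Z)/10,((w-W+180)%360)-180))
E
python3 go.py 570 228 30.3 174 493.2 19.4 45.5 171.2
```

```text
dx 5.46 dy -21.55 dz -1.52 spin 2.8
```

Call:
play_rows(targets=[[1,0,0,-4,0],[1,0,0,-7,0],[1,1,-4,-8,0],[1,2,-9,-8,1],[1,3,-13,-8,2],[1,4,-17,-8,2.8],[1,5.5,-21.5,-8,2.8],[1,5.5,-21.5,-7,2.8],[1,5.5,-21.5,-5,2.8],[1,5.5,-21.5,-4,2.8]])

```text
clock: 6.35
eef_pos: [492.5, 19.5, 69.5]
tool_rot: [-3.141, -0.001, 2.987]
force: [-0.2, -1.0, -0.6]
width: 43.4
gripper_force: 62.1
```

Call:
play_rows(targets=[[1,0,0,1.2,0],[1,0,0,2.0,0],[1,0,0,2.5,0],[1,0,0,2.5,0],[1,0,0,2.5,0],[0,0,0,2.5,0],[0,0,0,2.5,0],[0,0,0,2.5,0],[0,0,0,0,0],[0,0,0,-3,0]])

```text
clock: 7.35
eef_pos: [491.8, 20.0, 99.8]
tool_rot: [-3.141, -0.003, 2.988]
force: [0.2, 0.5, -0.4]
width: 85.6
gripper_force: 0.0
```

```bash
python3 go.py 492.8 19.9 100.3 171.2 437.7 226.5 29 165.5
```

```text
dx 8.61 dy 19.57 dz 7.13 spin 5.7
```

Call:
play_rows(targets=[[0,1,3,0,0],[0,3,8,0,2],[0,5,12,0,4],[0,7,16,0,5.7],[0,8.6,19.6,0,5.7],[0,8.6,19.6,0,5.7],[0,8.6,19.6,3,5.7],[0,8.6,19.6,5,5.7],[0,8.6,19.6,6,5.7],[0,8.6,19.6,6,5.7]])

```text
clock: 8.35
eef_pos: [437.3, 225.9, 39.2]
tool_rot: [-3.139, -0.002, 2.888]
force: [-0.0, -1.1, -0.9]
width: 85.3
gripper_force: 0.0
```

Call:
play_rows(targets=[[0,0,0,1.1,0],[0,0,0,1.1,0],[1,0,0,1.1,0],[1,0,0,1.1,0],[1,0,0,1.1,0],[1,0,0,1.1,0]])

```text
clock: 8.95
eef_pos: [438.2, 226.9, 30.2]
tool_rot: [3.141, 0.001, 2.888]
force: [-1.1, 0.6, 4.9]
width: 58.0
gripper_force: 64.6
```

```bash
python3 go.py 437.9 226.3 29.3 165.5 476.9 -89.5 44.5 171.2;python3 go.py 492.8 19.9 100.3 171.2 437.9 226.3 29.3 165.5 
```

```text
dx -11.68 dy -29.60 dz -1.52 spin -5.7
dx 8.58 dy 19.56 dz 7.10 spin 5.7
```

Call:
play_rows(targets=[[1,0,0,-4,0],[1,0,0,-7,0],[1,-1,-4,-8,0],[1,-3,-9,-8,-2],[1,-5,-14,-8,-4],[1,-7,-19,-8,-5.7],[1,-9,-24,-8,-5.7],[1,-11.7,-29.6,-8,-5.7],[1,-11.7,-29.6,-8,-5.7],[1,-11.7,-29.6,-6,-5.7]])

```text
clock: 9.95
eef_pos: [478.9, -95.6, 90.7]
tool_rot: [-3.139, 0.006, 2.978]
force: [0.8, 0.3, -0.9]
width: 58.1
gripper_force: 65.1
```

Call:
play_rows(targets=[[1,0,0,2,0],[1,0,0,3.5,0],[1,0,0,4.5,0],[1,0,0,4.5,0],[1,0,0,4.5,0],[0,0,0,4.5,0],[0,0,0,4.5,0],[0,0,0,4.5,0],[0,0,0,2,0],[0,0,0,-3,0]])

```text
clock: 10.95
eef_pos: [474.9, -88.7, 117.9]
tool_rot: [-3.142, -0.007, 2.989]
force: [1.6, -0.3, -0.2]
width: 85.5
gripper_force: 0.0
```

```bash
python3 go.py 476.9 -89.5 119.2 171.2 510 -110 300 90
```

```text
dx -3.58 dy -1.52 dz -18.08 spin 81.2
```

Call:
play_rows(targets=[[0,0,0,-4,8],[0,-1,-0.5,-8,16],[0,-2,-1,-12,24],[0,-3,-1.5,-15,32],[0,-3.6,-1.5,-18,40],[0,-3.6,-1.5,-18,48],[0,-3.6,-1.5,-18,56],[0,-3.6,-1.5,-18,64],[0,-3.6,-1.5,-18,72],[0,-3.6,-1.5,-18,80]])

```text
clock: 11.95
eef_pos: [509.9, -109.3, 299.4]
tool_rot: [-3.141, -0.0, 1.586]
force: [-0.4, -0.4, 0.1]
width: 85.4
gripper_force: 0.0
```

Call:
play_rows(targets=[[0,0,0,0,1.2],[0,0,0,0,1.2],[0,0,0,0,1.2]])

```text
clock: 12.25
eef_pos: [510.2, -109.3, 299.3]
tool_rot: [-3.142, -0.0, 1.573]
force: [-0.1, -0.4, -0.4]
width: 85.4
gripper_force: 0.0
```

```bash
python3 look.py w3 red_pad blue_pad dark_block pine_offcut press_board
```

```text
tcp [ 510.2 -109.3  299.3] [-3.1415e+00 -1.0000e-04  1.5732e+00] 12.25 85.4 cam [510. -38. 417.] optax [ 0.    -0.282 -0.959]
red_pad 0.83 [190.   0. 296.  77.] z 16.8 (array([493.2,  19.7]), array([ 65.9, 112.1]), 80.7, 2769)
blue_pad 0.8 [191. 102. 285. 166.] z 16.6 (array([493. , -68.2]), array([ 53.5, 123. ]), 52.3, 500)
dark_block 0.88 [202.   4. 282.  63.] z 40.5 (array([492.7,  19.9]), array([45.3, 75. ]), 81.1, 3396)
pine_offcut 0.9 [186. 106. 270. 173.] z 38.6 (array([476.5, -89.3]), array([60. , 98.4]), 81.5, 4149)
press_board 0.92 [175.   1. 313. 189.] z 13.6 (array([484.7, -37.6]), array([214.8, 130.3]), 81.3, 8134)
```

View pics/w3.png

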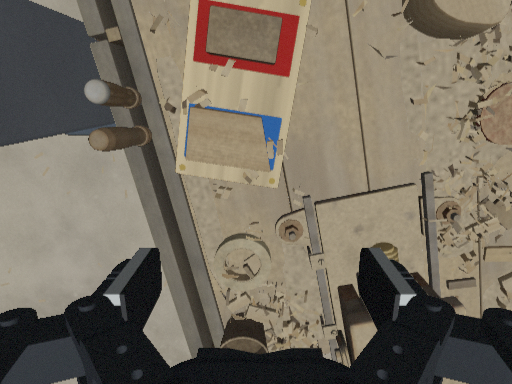

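The view shows the block centred on red (245,35) and the pine on blue (228,140), both within about 1 mm and 1°. Next, look at the jar and batten.

Call:
play_rows(targets=[[0,5,0,-1,0],[0,10,0,-2,0],[0,15,0,-2,0],[0,20,0,-2,0],[0,25,0,-2,0],[0,30,0,-2,0],[0,35,0,-2,0],[0,40,0,-2,0],[0,46,0,-2,0],[0,46,0,-2,0]])

```text
clock: 13.55
eef_pos: [507.8, 358.1, 319.1]
tool_rot: [-3.14, -0.005, 1.579]
force: [-0.5, 0.7, -0.1]
width: 85.1
gripper_force: 0.0
```

Call:
play_rows(targets=[[0,0,0,0,0],[0,0,0,0,0],[0,0,0,0,0]])

```text
clock: 13.85
eef_pos: [511.2, 347.9, 319.3]
tool_rot: [3.141, 0.002, 1.568]
force: [-0.1, -0.5, 0.5]
width: 85.3
gripper_force: 0.0
```

```bash
python3 look.py w4 planed_batten nail_jar screw_box
```

```text
tcp [511.2 347.9 319.3] [3.1412e+00 1.8000e-03 1.5675e+00] 13.85 85.3 cam [511. 420. 437.] optax [-0.001 -0.284 -0.959]
planed_batten 0.98 [168.  43. 344. 104.] z 35.6 (array([506.8, 441.5]), array([195. ,  60.1]), 2.0, 9444)
nail_jar 0.68 [172. 136. 231. 197.] z 77.7 (array([442.9, 336.5]), array([56.3, 57.8]), 33.7, 2090)
screw_box 0.82 [268. 138. 343. 193.] z 39.7 (array([566.2, 329.6]), array([84.8, 55.2]), 7.3, 3069)
```

View pics/w4.png

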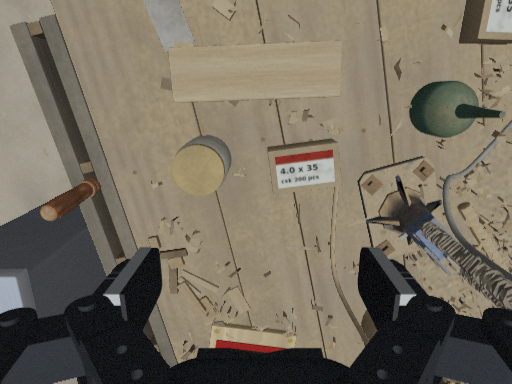

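The picture shows the batten at (256,72), jar lid at (200,168) and box at (304,165). Pick the batten across its width.

Call:
play_rows(targets=[[0,2,0,3,8.5],[0,4,0,6,17],[0,6,0,9,25.5],[0,8,-0.3,12,34],[0,9.2,-0.3,14,42.5],[0,9.2,-0.3,16,51],[0,9.2,-0.3,18,59.5],[0,9.2,-0.3,20,68],[0,9.2,-0.3,21,76.5],[0,9.2,-0.3,22,85]])

```text
clock: 15.05
eef_pos: [507.4, 442.0, 98.6]
tool_rot: [3.141, 0.0, 0.08]
force: [-0.5, -0.5, -0.2]
width: 85.2
gripper_force: 0.0
```

Call:
play_rows(targets=[[0,0,0,1,3],[0,0,0,3,3],[0,0,0,5,3],[0,0,0,6.7,3],[0,0,0,6.7,3],[0,0,0,6.7,3],[1,0,0,6.7,3],[1,0,0,6.7,3],[1,0,0,6.7,3],[1,0,0,6.7,3]])

```text
clock: 16.05
eef_pos: [508.1, 443.1, 33.9]
tool_rot: [-3.14, -0.002, 0.035]
force: [-1.5, -0.6, 7.5]
width: 59.1
gripper_force: 67.6
```

```bash
python3 go.py 507 442 32.2 2 484.9 -34.9 70.5 81.2
```

```text
dx -3.87 dy 47.58 dz -3.83 spin -79.2
```

Call:
play_rows(targets=[[1,0,0,-3,0],[1,0,0,-7,0],[1,0,0,-11,0],[1,0,2,-13,-4],[1,0,5,-13,-9],[1,0,9,-13,-15],[1,0,13,-13,-21],[1,0,17,-13,-28],[1,0,21,-13,-35],[1,0,25,-13,-42]])

```text
clock: 17.05
eef_pos: [515.6, 191.1, 162.3]
tool_rot: [3.141, 0.0, 0.773]
force: [1.2, -0.2, -2.4]
width: 58.7
gripper_force: 66.6
```

```bash
python3 go.py 515.7 192.2 162.2 44 484.9 -34.9 70.5 81.2; python3 go.py 507 442 32.2 2 515.7 192.2 162 44
```

```text
dx -17.99 dy 14.20 dz 9.17 spin -37.2
dx -0.00 dy 25.00 dz -12.98 spin -42.0
```

Call:
play_rows(targets=[[1,-3,2,0,-6],[1,-6,4,0,-12],[1,-9,7,0,-18],[1,-12,9,0,-24],[1,-15,12,0,-30],[1,-18,14.2,0,-37.2],[1,-18,14.2,2,-37.2],[1,-18,14.2,4,-37.2],[1,-18,14.2,6,-37.2],[1,-18,14.2,7,-37.2]])

```text
clock: 18.05
eef_pos: [484.3, -34.8, 91.0]
tool_rot: [-3.14, 0.0, 1.417]
force: [-0.5, 0.1, -2.4]
width: 59.1
gripper_force: 66.4
```

Call:
play_rows(targets=[[1,0,0,0.5,0],[1,0,0,1.0,0],[1,0,0,1.5,0],[1,0,0,1.8,0],[1,0,0,2.0,0],[1,0,0,2.0,0],[1,0,0,2.0,0]])

```text
clock: 18.75
eef_pos: [485.3, -34.4, 72.7]
tool_rot: [3.141, 0.0, 1.417]
force: [0.4, -0.3, 1.3]
width: 58.8
gripper_force: 67.2
```

```bash
python3 -c "
from h import *
s=ctrl.read_state();print(s['eef_pos'],np.degrees(s['tool_rot']),s['force'])"
```

```text
[485.31518199 -34.44133906  72.74567434] [1.79965251e+02 1.91672432e-03 8.11997439e+01] [ 0.41768927 -0.34279732  1.25611261]
```

Contact just made (force rose from −2.4 to +1.3 N). Release and look.

Call:
play_rows(targets=[[0,0,0,0,0],[0,0,0,0,0],[0,0,0,0,0],[0,0,0,-4,0],[0,-2,0,-9,0],[0,-5,0,-14,0],[0,-8,0,-19,0],[0,-8,0,-23,0],[0,-8,0,-23,0],[0,-8,0,-23,0]])

```text
clock: 19.75
eef_pos: [473.7, -114.1, 303.9]
tool_rot: [3.137, 0.001, 1.416]
force: [0.2, 0.0, 0.1]
width: 85.6
gripper_force: 0.0
```

Call:
play_rows(targets=[[0,0,0,0,0],[0,0,0,0,0]])

```text
clock: 19.95
eef_pos: [471.9, -112.7, 300.5]
tool_rot: [-3.138, -0.001, 1.418]
force: [0.2, -0.1, -0.5]
width: 85.5
gripper_force: 0.0
```

```bash
python3 look.py w5 planed_batten dark_block pine_offcut press_board; python3 go.py 472.7 -114 301.5 81.2 442.5 336.5 130 90
```

```text
tcp [ 471.9 -112.7  300.5] [-3.1379e+00 -5.0000e-04  1.4185e+00] 19.95 85.5 cam [483. -42. 419.] optax [-0.047 -0.278 -0.959]
planed_batten 0.87 [230.   0. 296. 184.] z 74.4 (array([483.4, -46.6]), array([173.6,  59.9]), 81.2, 10839)
planed_batten 0.65 [202.   1. 322. 180.] z 13.6 (array([483.7, -45.1]), array([199.8, 130.2]), 81.1, 4398)
dark_block 0.57 [222.   8. 298.  50.] z 40.5 (array([492.6,  19.3]), array([44.7, 74.8]), 80.2, 408)
pine_offcut 0.7 [219. 109. 308. 166.] z 38.6 (array([477.5, -89.5]), array([58.9, 99.8]), 81.2, 1080)
press_board 0.95 [204.   0. 322. 180.] z 13.6 (array([483.7, -45.1]), array([199.8, 130.2]), 81.1, 4156)
dx 44.06 dy -9.88 dz 17.15 spin -8.8
```

View pics/w5.png

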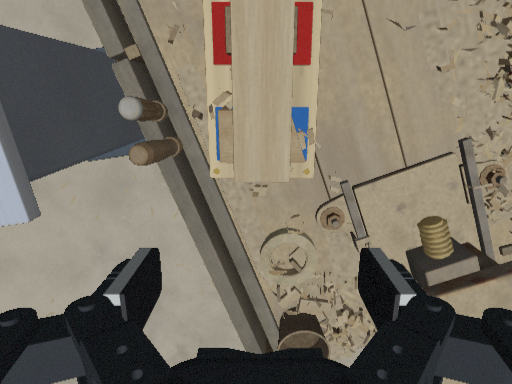

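The view shows the batten along the board over both blocks; its near end is within about 1.5 mm of the expected spot. Now the jar.

```bash
python3 go.py 472.8 -114 302.2 81.2 442.7 336.4 51.5 81.2;python3 go.py 442.7 336.4 51.5 81.2 492.9 19.8 125 81.2
```

```text
dx 44.05 dy -9.87 dz 25.07 spin 0.0
dx -30.52 dy 9.80 dz -7.35 spin 0.0
```

Call:
play_rows(targets=[[0,5,-1,0,0],[0,10,-2,1,0],[0,15,-3,3,0],[0,20,-4,5,0],[0,25,-5,7,0],[0,29,-6,9,0],[0,33,-7,10,0],[0,37,-8,12,0],[0,41,-9,14,0],[0,44,-9.9,15,0]])

```text
clock: 21.2
eef_pos: [440.8, 339.4, 150.3]
tool_rot: [-3.139, 0.0, 1.42]
force: [-0.8, -0.1, 0.3]
width: 85.5
gripper_force: 0.0
```

Call:
play_rows(targets=[[0,0,0,0,0],[0,0,0,0,0],[0,0,0,0,0],[0,0,0,3,0],[0,0,0,6,0],[0,0,0,8,0],[0,0,0,10,0],[0,0,0,10,0],[0,0,0,10,0]])

```text
clock: 22.1
eef_pos: [443.1, 335.5, 52.9]
tool_rot: [3.141, 0.0, 1.415]
force: [-0.2, 0.7, 0.6]
width: 85.7
gripper_force: 0.0
```

Call:
play_rows(targets=[[1,0,0,0,0],[1,0,0,0,0],[1,0,0,0,0],[1,0,0,0,0],[1,0,0,-1,0],[1,0,0,-3,0],[1,0,0,-6,0],[1,0,0,-9,0],[1,0,0,-12,0],[1,0,0,-12,0]])

```text
clock: 23.1
eef_pos: [444.3, 338.3, 176.9]
tool_rot: [3.136, -0.006, 1.417]
force: [0.6, 0.7, -2.1]
width: 61.8
gripper_force: 66.0
```

Call:
play_rows(targets=[[1,-2,0.6,0,0],[1,-5,1.6,0,0],[1,-9,2.9,0,0],[1,-13,4.2,0,0],[1,-17,5.5,0,0],[1,-21,6.8,0,0],[1,-25,8,0,0],[1,-28,9,0,0],[1,-30,9.6,0,0],[1,-30.5,9.8,0,0]])

```text
clock: 24.1
eef_pos: [492.0, 16.5, 171.7]
tool_rot: [-3.14, 0.002, 1.412]
force: [0.0, 0.0, -2.9]
width: 61.7
gripper_force: 66.0
```

Call:
play_rows(targets=[[1,0,0,0,0],[1,0,0,1,0],[1,0,0,2,0],[1,0,0,3,0],[1,0,0,4,0],[1,0,0,4.4,0],[1,0,0,4.6,0],[1,0,0,4.6,0],[1,0,0,4.6,0]])

```text
clock: 25.0
eef_pos: [491.7, 21.0, 127.0]
tool_rot: [-3.141, 0.0, 1.418]
force: [-4.1, 1.6, 10.3]
width: 61.6
gripper_force: 67.3
```

```bash
python3 -c "
from h import *
s=ctrl.read_state();print(s['eef_pos'],np.degrees(s['tool_rot']),s['force'])
img,d=ctrl.get_image('side'); cv2.imwrite('pics/s6.png',cv2.resize(img[170:270,170:330],(800,500))[:,:,::-1])"
```

```text
[491.71355354  20.96553709 127.02112075] [-1.79943216e+02  1.28302844e-02  8.12593033e+01] [-4.12113887  1.57054463 10.33696628]
```

View pics/s6.png

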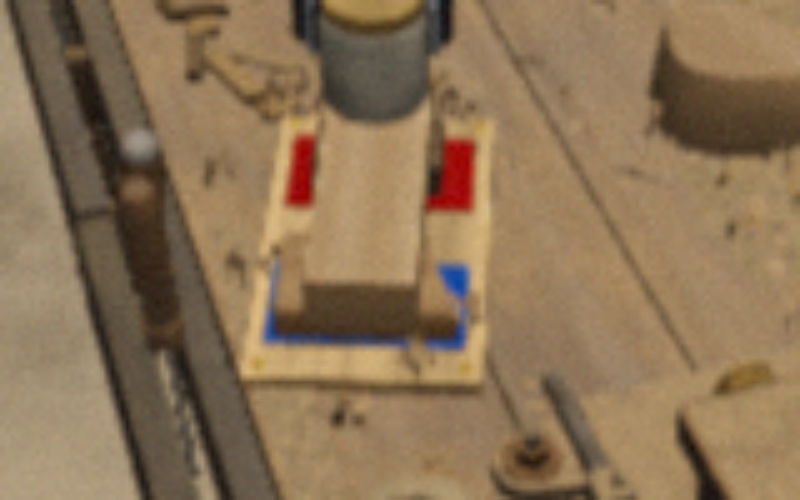

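The side view shows the jar upright on the batten over the red pad end (370,90). Ease up 1 mm, release and rise.

Call:
play_rows(targets=[[1,0,0,-0.1,0],[1,0,0,-0.1,0],[0,0,0,-0.1,0],[0,0,0,-0.1,0],[0,0,0,-0.1,0],[0,0,0,-0.1,0],[0,0,0,-3,0],[0,0,0,-7,0],[0,0,0,-11,0],[0,0,0,-14,0]])

```text
clock: 26.05
eef_pos: [493.1, 20.3, 268.6]
tool_rot: [3.14, -0.001, 1.417]
force: [0.7, -0.0, -0.2]
width: 85.1
gripper_force: 0.0
```

```bash
python3 go.py 492.7 19.8 266.2 81.2 566.2 330 120 187.2; python3 go.py 566.2 330 35 187.2 476.8 -89.2 108 171.2;  python3 go.py 566.2 330 35 187.2 476.8 -89.2 108 171.2
```

```text
dx 31.78 dy 2.52 dz 14.62 spin -106.0
dx 14.12 dy -40.47 dz -7.30 spin 16.0
dx 14.12 dy -40.47 dz -7.30 spin 16.0
```

Call:
play_rows(targets=[[0,4,0.3,0,-8.5],[0,8,0.6,0,-17],[0,12,1,0,-25.5],[0,16,1.3,2,-34],[0,20,1.6,4,-42.5],[0,24,2,6,-51],[0,28,2.2,8,-59.5],[0,31.8,2.5,10,-68],[0,31.8,2.5,12,-76.5],[0,31.8,2.5,14,-85]])

```text
clock: 27.05
eef_pos: [565.4, 332.3, 125.0]
tool_rot: [3.141, -0.001, 2.909]
force: [0.4, -1.6, 0.3]
width: 85.0
gripper_force: 0.0
```

Call:
play_rows(targets=[[0,0,0,0,-8],[0,0,0,1,-16],[0,0,0,2,-21],[0,0,0,4,-21],[0,0,0,6,-21],[0,0,0,8,-21],[0,0,0,9.2,-21],[0,0,0,9.2,-21],[0,0,0,9.2,-21]])

```text
clock: 27.95
eef_pos: [565.9, 330.9, 34.2]
tool_rot: [3.141, -0.0, -3.016]
force: [0.5, 0.2, 0.2]
width: 85.3
gripper_force: 0.0
```

Call:
play_rows(targets=[[1,0,0,0,0],[1,0,0,0,0],[1,0,0,0,0],[1,0,0,0,0],[1,0,0,-3,0],[1,0,0,-7,0],[1,0,0,-11,0],[1,0,0,-15,0],[1,0,0,-19,0],[1,0,0,-21,0]])

```text
clock: 28.95
eef_pos: [566.4, 331.4, 247.8]
tool_rot: [3.139, 0.004, -3.016]
force: [-1.0, 0.2, -2.5]
width: 53.9
gripper_force: 65.0
```

Call:
play_rows(targets=[[1,1,-4,0,2],[1,3,-8,0,4],[1,4.5,-13,0,6],[1,6,-18,0,8],[1,8,-23,0,10],[1,9.5,-28,0,12],[1,11,-32,0,14],[1,12.5,-36,0,16],[1,14.1,-40.5,0,16],[1,14.1,-40.5,0,16]])

```text
clock: 29.95
eef_pos: [473.7, -97.9, 242.7]
tool_rot: [-3.135, -0.005, 2.975]
force: [0.5, 0.2, -3.0]
width: 54.1
gripper_force: 64.9
```

Call:
play_rows(targets=[[1,0,0,0,0],[1,0,0,0,0],[1,0,0,3,0],[1,0,0,6,0],[1,0,0,9,0],[1,0,0,11.5,0],[1,0,0,13,0],[1,0,0,13.5,0],[1,0,0,13.5,0],[1,0,0,13.5,0]])

```text
clock: 30.95
eef_pos: [477.6, -88.1, 110.0]
tool_rot: [3.141, 0.001, 2.989]
force: [0.3, -0.6, -3.9]
width: 53.5
gripper_force: 64.9
```

```bash
python3 -c "
from h import *
s=ctrl.read_state();print(s['eef_pos'],np.degrees(s['tool_rot']),s['force'])
img,d=ctrl.get_image('side'); cv2.imwrite('pics/s7.png',cv2.resize(img[150:270,170:330],(800,600))[:,:,::-1])"
```

```text
[477.63583905 -88.05748313 110.04802613] [1.79971235e+02 8.29799592e-02 1.71279052e+02] [ 0.2502248  -0.6158046  -3.89553804]
```

View pics/s7.png

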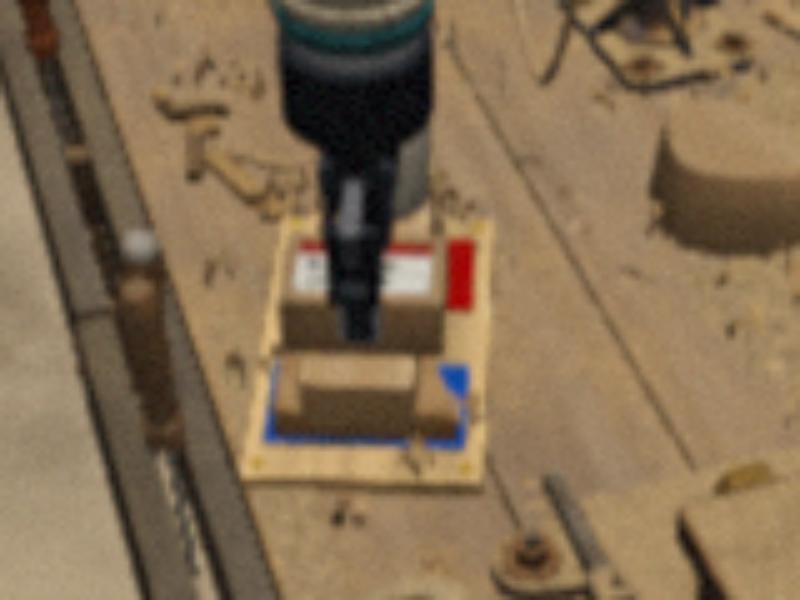

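The side view shows the box level above the pine end (360,300), clear of the jar and still in the air. Lower until contact.

Call:
play_rows(targets=[[1,0,0,0.1,0],[1,0,0,0.2,0],[1,0,0,0.2,0],[1,0,0,0.2,0]])

```text
clock: 31.4
eef_pos: [476.9, -89.2, 107.5]
tool_rot: [-3.141, 0.0, 2.988]
force: [0.2, -1.4, -1.3]
width: 53.7
gripper_force: 64.9
```

Call:
play_rows(targets=[[1,0,0,0.1,0],[1,0,0,0.1,0],[0,0,0,0.1,0],[0,0,0,0.1,0],[0,0,0,0.1,0],[0,0,0,-1,0],[0,0,0,-4,0],[0,0,0,-8,0],[0,0,0,-12,0],[0,0,0,-16,0]])

```text
clock: 32.4
eef_pos: [476.4, -88.5, 269.5]
tool_rot: [3.141, -0.0, 2.989]
force: [1.0, -1.5, 0.3]
width: 85.4
gripper_force: 0.0
```

Call:
play_rows(targets=[[0,-2,-1,-3,8],[0,-3,-3,-5,16],[0,-3,-5,-5,24],[0,-3,-6,-5,32],[0,-3,-6,-5,40],[0,-3,-6,-5,48],[0,-3,-6,-5,56],[0,-3,-6,-5,64],[0,-3,-6,-5,72],[0,-3,-6,-5,80]])

```text
clock: 33.4
eef_pos: [497.1, -152.3, 318.0]
tool_rot: [3.141, -0.001, 1.587]
force: [0.7, -0.3, 0.1]
width: 85.3
gripper_force: 0.0
```

Call:
play_rows(targets=[[0,0,0,0,0],[0,0,0,0,0],[0,0,0,0,0]])

```text
clock: 33.7
eef_pos: [497.2, -152.7, 317.5]
tool_rot: [3.141, -0.0, 1.594]
force: [0.3, -0.5, 0.4]
width: 85.5
gripper_force: 0.0
```

```bash
python3 look.py w8 nail_jar screw_box planed_batten dark_block pine_offcut glue_pot tape_roll; python3 - <<'E'
from h import *
img,d=ctrl.get_image('side'); 
a=cv2.resize(img[150:270,170:330],(400,300)); b=cv2.resize(cv2.imread('pics/w8.png')[:,:,::-1],(400,300)); save('f8',np.hstack([a,b]))
C=cloud('side',d,T_of('side'))
for o in ['nail_jar','screw_box','glue_pot','tape_roll']:
    for r in ctrl.trace('side',o)[:1]:
        P=C[r['pixels']&(d>0)]; zt=np.percentile(P[:,2],90); print(o,r['confidence'],zt,rect(P,zt-5,zt+5))
E
```

```text
tcp [ 497.2 -152.7  317.5] [ 3.1414e+00 -3.0000e-04  1.5944e+00] 33.7 85.5 cam [495. -81. 436.] optax [ 0.006 -0.282 -0.959]
nail_jar 0.55 [236.   0. 288.  18.] z 131.8 (array([493. , -10.8]), array([31.8,  4.5]), 1.4, 192)
screw_box 0.8 [193.  61. 291. 137.] z 111.2 (array([476.5, -90.1]), array([55.1, 84.9]), 81.2, 5372)
planed_batten 0.78 [205.   2. 288. 149.] z 74.0 (array([480.2, -62.6]), array([142. ,  59.8]), 80.3, 4032)
glue_pot 0.86 [223. 283. 274. 346.] z 61.9 (array([ 488.9, -369.1]), array([69. , 68.6]), 67.3, 522)
tape_roll 0.85 [222. 201. 278. 256.] z 20.1 (array([ 487.2, -257.3]), array([76.2, 77.4]), 24.9, 1576)
nail_jar 0.65 151.6369065681553 (array([491.5,  18.4]), array([57.6, 55.4]), 86.3, 225)
screw_box 0.67 112.04010738339036 (array([476.4, -89.1]), array([57.3, 84.7]), 81.1, 472)
glue_pot 0.87 61.94161189138407 (array([ 489.4, -367.6]), array([69.6, 67.4]), 85.5, 200)
tape_roll 0.79 21.157799719758735 (array([ 487.3, -254.9]), array([76.7, 80.1]), 20.0, 430)
```

View pics/f8.png

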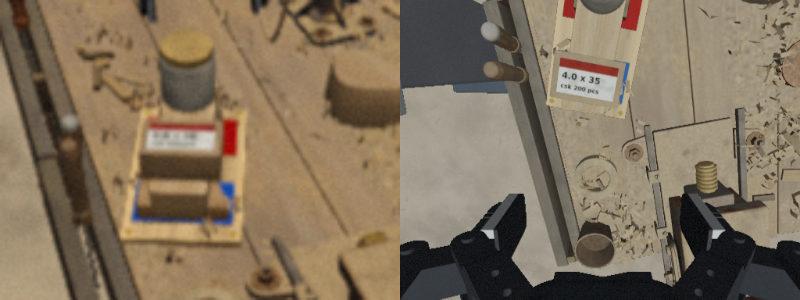

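The picture shows the jar upright over the dark block (187,70) and the box flat over the pine (180,140). Both are within about 2 mm, and the glue pot and tape roll have not moved. Hand in.

```bash
python3 -c "
from cell import ctrl
print(ctrl.finish_job())"
```

```text
the job is handed in; nothing more can be done
None
```

The job is handed in at about 34 s: both blocks are on their pads, the batten lies on top, the jar stands over the dark block and the screw box over the pine offcut, all within about 2 mm by camera, and the glue pot and tape roll weren't touched.

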